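# Slide the brittle everlastings to the packing stop

## Task

Gently slide the tray of purple dried flower heads along the bench and onto the green taped spot, until it rests square against the sprung face of the wooden stop and centred on it. The heads are brittle, so push without ever pressing the tray with more than about 15 newtons, keep it flat on the bench, and do not disturb the silver tray, the pot or the jar.

Things in the scene. Friction and masses are not known exactly. Their poses are not given: they have to be found in the camera images.
- purple_tray: Loose shallow cardboard tray full of purple dried flower heads, the one to move: 100 mm along its x, 140 mm along its y, vertical sides 44 mm high, heads to 52 mm; as good as solid, nothing reaches inside. 0.21 to 0.42 kg; slides under a push of about 2 to 6 N. Origin at the centre of its underside, z up. It starts at the left or right of the bench, turned up to 0.5 rad.
- silver_tray: Identical tray with silver-grey heads, on the other side of the bench; to be left alone. 100 mm (x) by 140 mm (y) by 52 mm, origin at the centre of its underside.
- stop: Fixed to the bench: wooden fence 180 mm long (its y), 50 mm high, with a sprung face board before it. Origin at the foot of the middle of the face at rest; x points away from the robot, square to it. Green tapes frame the spot before it, 156 mm wide (y -78 to 78 mm), 108 mm deep (x -108 to 0 mm). A tray that is home has its origin at x = -50 mm, y = 0 here, axes along the stop's.
- pot: Loose terracotta pot with dried stems standing beside the spot, to left or right; 68 mm across, pot 78 mm high, stems to about 205 mm. Origin at the centre of its underside. To be left alone.
- jar: Loose amber glass jar with wooden cap standing on the other side of the spot; 66 mm across, 118 mm high. Origin at the centre of its underside. To be left alone.
- stop_face (a joint): How far the sprung face board of the stop is pressed in, in m: 0 at rest, 0.012 fully in (then it is rigid). It takes 0.8 N per mm and springs back when let go.
Not all that is in view belongs to the job. What is shaped like the purple_tray but blue is not meant.

How it is judged (in metres and radians):
At the end, for the whole second after the job is handed in: The purple tray rests flat on the bench, against the sprung face of the stop or within 8 mm of it (the face may be left pressed in), centred along it to 15 mm and square to it within 0.1 rad (x of purple_tray in the frame of stop between -0.058 and -0.038 m and y of purple_tray in the frame of stop between -0.015 and 0.015 m and angle between the y axis of purple_tray and the y axis of stop, either way round below 0.1 rad and angle between purple_tray's own z axis and vertical below 0.05 rad and height (world z) of purple_tray below 0.006 m and linear speed of purple_tray below 0.01 m/s); the robot touches nothing.
It fails at once if the robot presses on the purple tray with more than 15 N (contact force between any of the fingers, the arm and purple_tray above 15 N).
It fails at once if the purple tray is lifted more than 15 mm or tipped more than 0.2 rad (height (world z) of purple_tray above 0.015 m or angle between purple_tray's own z axis and vertical above 0.2 rad).
It fails at once if the silver tray, the pot or the jar is moved more than 10 mm or tipped more than 0.2 rad (distance of any of silver_tray, pot, jar from where it was at the start of the episode above 0.01 m or angle between any of silver_tray, pot, jar's own z axis and vertical above 0.2 rad).
It also fails if it takes over 67 s, if anything falls off the work surface, if the arm or the gripper's body presses on something with over 40 N, if the wrist force passes 120 N, or if a joint passes its speed limit or range.

## Robot

A 6-joint arm with a two-finger parallel gripper is mounted at the origin on the work surface. World frame = base frame: x ahead of the robot, y to its left, z up, the work surface at z = 0. Lengths are in mm, angles in rad, forces in N, time in s.
With the tool pointing down it reaches from about 300 to 775 mm from the base axis. Payload 14.6 kg.
Tool frame: the origin (TCP) lies between the finger pads; the fingertips stand 8 mm ahead of it and the grasp point (between the pads) lies 11 mm behind it; z points along the fingers, y is the direction in which the jaws open and shut (so a half turn about z gives the same grasp; the last joint's range is limited). The gripper opens to 94 mm and grips with 3 to 60 N. Pads are 16 mm wide; open, the fingers measure 119 mm over their backs; the gripper's body (75 mm by 177 mm) begins 78 mm behind the grasp point.
Start: joints at [-0.067, 0.3, 1.521, -0, 1.321, -0.067], TCP at [549.99, -0.002, 180.846] pointing down, gripper open.
Joint ranges: [-3.03, 3.03], [-0.79, 2.21], [0.23, 2.52], [-1.04, 4.18], [0, 3.07], [-2.55, 2.55]. Speed limits (rad/s): [2.22, 2.22, 2.57, 3.14, 3.14, 3.14].

## Interface

Orientations are given as [roll, pitch, yaw] about the fixed x, y, z axes, in that order (R = Rz(yaw) Ry(pitch) Rx(roll)).
In Python, from cell import manip gives the robot as it stands. The module is installed in compiled form; this text tells all that it offers.
- The arm moves only by the tool send_rows, never from a script. Its argument "series" is a list that holds one entry, the list of rows, each a list of 5 numbers: the opening, from 0 (shut) to 1 (fully open), then the shift along the tool's x, y, z in mm, then the turn about the tool's z in degrees. In form: [[[gripper, dx, dy, dz, roll], ...]]. A call has 1 to 10 rows; each row is the pose to reach, as a shift and turn from the pose commanded when the call began, along the tool's axes at that moment; what a row does not reach only later rows make up. A row lasts 1/10 s, in which the tool goes at most 50 mm and 8.59 degrees, less where a joint would pass 70% of its speed; a pose out of reach is approached as far as the arm can. A call with a gripper value outside its range is refused whole. The fingers move at their own pace and stop on an object; "newtons" is the grip in N (left out, the last holds). Time passes only in rows, so rows that repeat a pose let the fingers close. It gives the time, the measured TCP pose, the force and the opening at its end, in the units of the state.
- manip.read_state(): the state, without advancing time (a new reading comes with each control period).
- manip.camera(name): name is "scene" or "side" or "wrist"; returns a dict with "img" (420x560x3 uint8, red, green, blue), "vfov" (degrees; the focal length in pixels is half the picture's height over the tangent of half this angle, whatever the lens; pixels are square), "cx", "cy" (the principal point, pixels), "dist" ([k1, k2, p1, p2, k3] as OpenCV has them; the pictures are not rectified), "pose" (4x4, takes a point from camera to world coordinates); the wrist camera has in their place "T_tool_cam" (4x4, takes a point from camera to tool coordinates, whose origin is the TCP and whose axes are the flange's). Camera axes: x right, y down, z forward; pixel columns grow to the right and rows downward; lengths in mm; the calibration is good to about 2 mm. A picture is of the moment at which its call begins: read the wrist's pose just before it. There is no depth.
- manip.sign_off(): hands the job in, once; it reports no verdict.
Trained networks look in a picture, given as the dict that the camera call returned (one of the last four; its "shot" number tells which), for a name from the list of things; names that differ only in an ending like _2 or _b are one class to them, and where a whole thing is asked for, a point or a joint stands for the part that bears it (a point fixed in the world has none). Each returns a list of dicts, best first, with "conf" (0 to 1); they miss things now and then, are a little off and sometimes report something else, mostly with a low value. They report only what shows in the picture. A call takes as long as a camera call. They do not tell look-alikes from the thing itself.
- manip.find_in(target, picture): "rect" ([left, top, width, height] in pixels, round what is visible of it).
- manip.silhouettes(target, picture): "pixels" (420x560 bool, what is visible of it) and "rect" ([left, top, width, height] in pixels, round what is visible of it).
The state is a dict: "clock": time; "joints": joint angles; "qd": joint speeds; "effort": joint torques, N m; "eef_pos": TCP position; "eef_rot": TCP orientation; "wrist_force": force on the tool from outside, world axes, zero at the start; "moment": the same for the moment, N m; "finger_gap": finger opening in mm.
Only numpy, scipy, OpenCV 4.12 (cv2) and the standard library are available. Lean on these libraries where they do the work, as an engineer would, in place of code of your own. Each camera call takes 0.05 s, during which the arm holds its last target. There are 200 camera calls.

## Working session

There is one attempt and no reset: what is moved stays moved. The work goes in short steps, Python scripts to look and compute and a tool call to move; the robot and the scene stay as the last step left them, time stands still between calls to the robot, and variables do not carry over. Pictures are saved under pics/ and viewed, about 8 in all and at most 12, crops included, and the job is handed in when it is done.

Besides the shell and the picture viewer there is one more tool, called as a command line: name --argument value ..., lists and objects as JSON in quotes. send_rows: Moves the arm, as the interface text tells. Its arguments: {"type":"object","properties":{"series":{"type":"array"},"newtons":{"type":"number"}},"required":["series"]}

```bash
mkdir -p pics
cat > h.py <<'E'
import numpy as np, cv2
from cell import manip
from scipy.spatial.transform import Rotation as R
def K(c):
    f=210/np.tan(np.radians(c["vfov"])/2)
    return np.array([[f,0,c["cx"]],[0,f,c["cy"]],[0,0,1.]])
def T(c,s=None):
    if "pose" in c: return np.array(c["pose"])
    t=np.eye(4); t[:3,:3]=R.from_euler("xyz",s["eef_rot"]).as_matrix(); t[:3,3]=s["eef_pos"]
    return t@np.array(c["T_tool_cam"])
def ray(c,px,z,s=None):
    u=cv2.undistortPoints(np.array(px,float).reshape(-1,1,2),K(c),np.array(c["dist"],float)).reshape(-1,2)
    t=T(c,s); d=np.c_[u,np.ones(len(u))]@t[:3,:3].T; o=t[:3,3]
    return o+d*((z-o[2])/d[:,2])[:,None]
def proj(c,p,s=None):
    t=np.linalg.inv(T(c,s))
    return cv2.projectPoints(np.array(p,float).reshape(-1,1,3),cv2.Rodrigues(t[:3,:3])[0],t[:3,3],K(c),np.array(c["dist"],float))[0].reshape(-1,2)
def save(c,n): cv2.imwrite("pics/"+n+".png",c["img"][:,:,::-1])
E
python3 - <<'E'
from h import *
np.set_printoptions(precision=1,suppress=True)
s=manip.read_state();print(s)
for n in ("scene","side"):
    c=manip.camera(n);save(c,n+"0");print(n,c["vfov"],np.array(c["pose"]).round(2).tolist())
    np.savez(n+"0.npz",**{k:v for k,v in c.items()})
    for t in ("purple_tray","silver_tray","stop","pot","jar"):
        print(t,[(np.array(r["rect"]),round(r["conf"],2)) for r in manip.find_in(t,c)])
E
```

```text
{'clock': 0.0, 'joints': array([-0.1,  0.3,  1.5, -0. ,  1.3, -0.1]), 'qd': array([ 0.,  0.,  0.,  0., -0.,  0.]), 'effort': array([ -0. , -53.2, -35.3,   0.1,   0. ,  -0. ]), 'eef_pos': array([549.7,  -0. , 180.3]), 'eef_rot': array([-3.1, -0. ,  1.6]), 'wrist_force': array([ 0.3,  0.6, -0.2]), 'moment': array([-0. , -0.1,  0. ]), 'finger_gap': 93.80665293536624}
scene 48.03074774058021 [[-0.48, 0.62, -0.61, 1413.64], [0.88, 0.33, -0.35, 384.45], [-0.01, -0.71, -0.71, 1034.23], [0.0, 0.0, 0.0, 1.0]]
purple_tray [(array([165.3, 135.6,  50.9,  35.6]), 0.85), (array([216.5, 159.4,  50.8,  38.4]), 0.69)]
silver_tray [(array([401.8, 224.9,  65.8,  56.9]), 0.83)]
stop [(array([255.7, 229. ,  70.3,  63.2]), 0.69), (array([234.8, 208.1,  25.6,  44.1]), 0.45)]
pot [(array([331.5, 206.5,  28.3,  62.8]), 0.68)]
jar [(array([235.4, 204.8,  23. ,  47.1]), 0.87)]
side 49.85080937629988 [[1.0, -0.01, 0.05, 505.94], [-0.05, -0.64, 0.77, -1135.05], [0.02, -0.77, -0.64, 906.52], [0.0, 0.0, 0.0, 1.0]]
purple_tray [(array([197.9, 311.6,  72.6,  73.1]), 0.9), (array([230.2, 247.4,  40.9,  47.7]), 0.65)]
silver_tray []
stop [(array([282.4, 180.9,  66.7,  46.2]), 0.58)]
pot [(array([285.8, 135.8,  19.2,  59.1]), 0.7)]
jar [(array([310.1, 202.1,  28. ,  43.3]), 0.88), (array([284.1, 133.9,  20.1,  61.8]), 0.53)]
```

View pics/scene0.png

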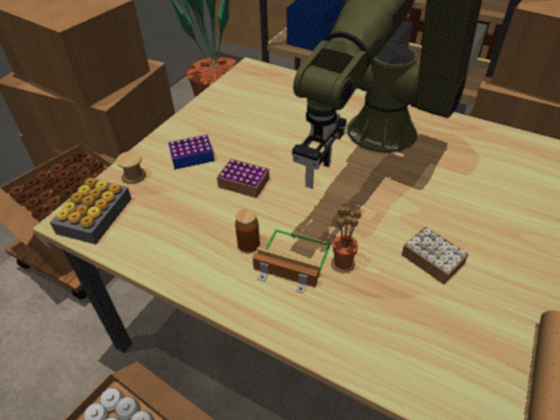

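View pics/side0.png

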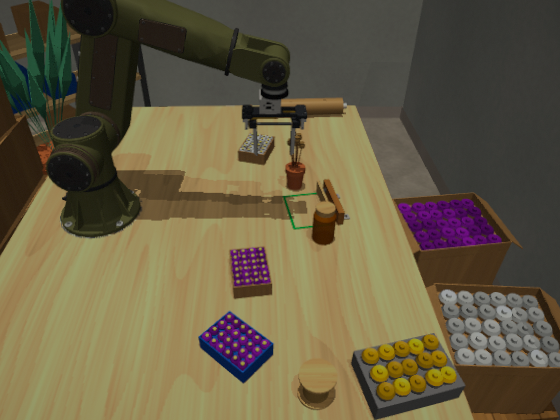

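The brown cardboard tray with purple heads is at (243,177) in scene and (250,270) in side. The blue decoy is at (190,150) and (236,345). The green spot is at (298,250) in scene, with the jar on its right (robot's −y side) and the pot on the other side. Next I fit the poses.

```bash
cat > fit.py <<'E'
from h import *
from scipy.optimize import minimize
def hull(c,p,dims,s=None):
    x,y,a=p; L,W,H=dims
    b=np.array([[i*L/2,j*W/2,k] for i in(-1,1) for j in(-1,1) for k in(0,H)])
    q=np.c_[b[:,0]*np.cos(a)-b[:,1]*np.sin(a)+x,b[:,0]*np.sin(a)+b[:,1]*np.cos(a)+y,b[:,2]]
    m=np.zeros((840,1120),np.uint8)
    cv2.fillConvexPoly(m,cv2.convexHull((proj(c,q,s)*2+.5).round().astype(np.int32)),1); return m>0
def fitbox(views,p0,dims=(100,140,48)):
    ms=[cv2.resize(m.astype(np.uint8),(1120,840),interpolation=cv2.INTER_NEAREST)>0 for c,m,s in views]
    def cost(p):
        return sum(1-(h&m).sum()/max(1,(h|m).sum()) for (c,_,s),m in zip(views,ms) for h in [hull(c,p,dims,s)])
    best=None
    for da in np.arange(-.6,.61,.2):
        x0=np.array(p0)+[0,0,da]
        r=minimize(cost,x0,method="Nelder-Mead",options=dict(initial_simplex=x0+np.array([[0,0,0],[15,0,0],[0,15,0],[0,0,.15]]),xatol=.1,fatol=1e-4))
        if best is None or r.fun<best.fun: best=r
    return best.x,best.fun
E
python3 - <<'E'
from fit import *
np.set_printoptions(precision=3,suppress=True)
cs={n:manip.camera(n) for n in("scene","side")}
def pick(n,t,u,v):
    r=[x for x in manip.silhouettes(t,cs[n]) if x["pixels"][v-3:v+4,u-3:u+4].any()]
    print(n,t,[(np.round(x["rect"]),x["pixels"].sum(),round(x["conf"],2)) for x in r]); return r[0]["pixels"] if r else None
vs=[(cs[n],m,None) for n,u,v in(("scene",243,177),("side",250,270)) if (m:=pick(n,"purple_tray",u,v)) is not None]
p0=ray(cs["scene"],[[243,177]],25)[0]; print(p0)
print("tray",fitbox(vs,[p0[0],p0[1],0]))
for v in vs: print(fitbox([v],[p0[0],p0[1],0]))
vs=[(cs[n],m,None) for n,u,v in(("scene",435,253),("side",257,149)) if (m:=pick(n,"silver_tray",u,v)) is not None]
p0=ray(cs["scene"],[[435,253]],25)[0]
if vs: print("silver",fitbox(vs,[p0[0],p0[1],0]))
for n in cs:
    c=cs[n]; h=cv2.cvtColor(c["img"],cv2.COLOR_RGB2HSV); g=((h[...,0]>45)&(h[...,0]<85)&(h[...,1]>110)&(h[...,2]>60))
    box={"scene":(255,225,335,275),"side":(275,185,330,235)}[n]
    mm=np.zeros_like(g); mm[box[1]:box[3],box[0]:box[2]]=1; ys,xs=np.nonzero(g&mm)
    w=ray(c,np.c_[xs,ys],0)[:,:2]; np.save(n+"g.npy",w)
    print(n,len(w),cv2.minAreaRect(w.astype(np.float32)))
for t,z in(("pot",0),("jar",0)):
    for n in cs:
        r=manip.find_in(t,cs[n])[0]["rect"]; print(t,n,ray(cs[n],[[r[0]+r[2]/2,r[1]+r[3]]],0)[0], ray(cs[n],[[r[0]+r[2]/2,r[1]+r[3]-8]],0)[0])
c=cs["scene"];cv2.imwrite("pics/crop.png",cv2.resize(np.hstack([c["img"][200:300,220:370],cs["side"]["img"][170:270,240:390]])[:,:,::-1],None,fx=2.6,fy=2.6,interpolation=2))
E
```

```text
scene purple_tray [(array([214., 158.,  56.,  40.]), np.int64(1353), 0.69)]
side purple_tray [(array([232., 248.,  38.,  50.]), np.int64(1828), 0.72)]
[ 479.463 -295.257   25.   ]
tray (array([ 476.476, -296.249,    0.118]), np.float64(0.17078433921850356))
(array([ 476.981, -297.261,    0.155]), np.float64(0.09336238685886689))
(array([ 477.179, -295.943,    0.109]), np.float64(0.07173747138132791))
scene silver_tray [(array([404., 226.,  68.,  61.]), np.int64(2105), 0.78)]
side silver_tray [(array([238., 137.,  37.,  29.]), np.int64(787), 0.6)]
silver (array([498.371, 336.679,  -0.322]), np.float64(0.229851602882315))
scene 182 ((641.9692993164062, -12.089103698730469), (92.863037109375, 170.25392150878906), 8.510140419006348)
side 146 ((653.15625, -4.329444885253906), (114.31819152832031, 172.27040100097656), 7.882955074310303)
pot scene [641.683 140.335   0.   ] [616.067 129.182   0.   ]
pot side [626.118  92.834   0.   ] [629.353 139.414   0.   ]
jar scene [ 724.459 -133.251    0.   ] [ 699.238 -149.098    0.   ]
jar side [ 694.914 -173.508    0.   ] [ 699.088 -138.6      0.   ]
```

View pics/crop.png

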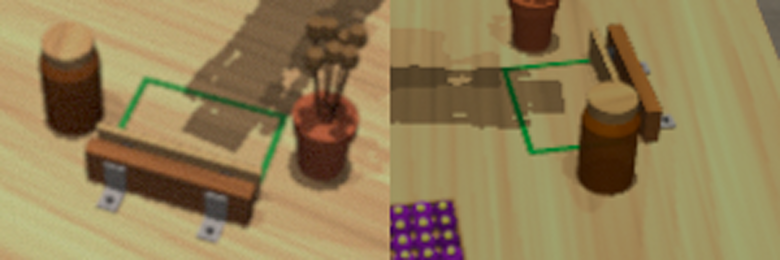

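The crop shows the tape frame with the face board behind it. The jar (left in scene) and the pot (right) each stand about 25–30 mm outside the tapes. Before moving I refine the stop, the blue tray and the jar and pot, with a wrist view added.

```bash
cat > stop.py <<'E'
from fit import *
from scipy.optimize import least_squares
def fitstop(w,x0=(706,3,.14)):
    # distance of green points to the 3 tape centre-lines (half widths 78, depth 108; tape ~ lies on the outline)
    def d(p):
        c,s=np.cos(p[2]),np.sin(p[2]); q=(w-p[:2])@np.array([[c,-s],[s,c]])
        x,y=q.T
        f=np.hypot(x+108,np.maximum(abs(y)-78,0)); l=np.hypot(np.maximum(-108-x,0)+np.maximum(x,0),y-78); r=np.hypot(np.maximum(-108-x,0)+np.maximum(x,0),y+78)
        return np.minimum(np.minimum(f,l),r)
    r=least_squares(d,x0,loss="soft_l1",f_scale=3,x_scale=[1,1,.01]); return r.x,np.sqrt((r.fun**2).mean())
E
python3 - <<'E'
from stop import *
np.set_printoptions(precision=3,suppress=True)
for n in("scene","side"): print(n,fitstop(np.load(n+"g.npy")))
print("both",fitstop(np.r_[np.load("sceneg.npy"),np.load("sideg.npy")]))
cs={n:manip.camera(n) for n in("scene","side")}
def cyl(t,rr,H,picks):
    vs=[]
    for n,(u,v) in picks.items():
        for x in manip.silhouettes(t,cs[n]):
            if x["pixels"][v-3:v+4,u-3:u+4].any(): vs.append((cs[n],x["pixels"]));break
    th=np.linspace(0,6.28,24)
    def cost(p):
        k=0
        for c,m in vs:
            q=np.array([[p[0]+rr*np.cos(a),p[1]+rr*np.sin(a),z] for a in th for z in(0,H)])
            z=np.zeros((420,560),np.uint8);cv2.fillConvexPoly(z,cv2.convexHull((proj(c,q)*16).round().astype(np.int32)),1,shift=4)
            mm=m.copy()
            if t=="pot": # ignore stems
                y0=int(proj(c,[[p[0],p[1],H]])[0,1]);mm[:y0]=0;z[:y0]=0
            k+=1-(mm&(z>0)).sum()/(mm|(z>0)).sum()
        return k
    p0=picks_w[t]
    r=minimize(cost,p0,method="Nelder-Mead",options=dict(initial_simplex=np.array(p0)+[[0,0],[12,0],[0,12]],xatol=.2,fatol=1e-4))
    print(t,len(vs),r.x,r.fun)
picks_w={"jar":[698,-143],"pot":[628,135]}
cyl("jar",33,118,{"scene":(247,235),"side":(323,225)})
cyl("pot",34,78,{"scene":(344,252),"side":(295,178)})
vs=[]
for n,u,v in(("scene",190,150),("side",236,345)):
    for x in manip.silhouettes("purple_tray",cs[n]):
        if x["pixels"][v-3:v+4,u-3:u+4].any(): vs.append((cs[n],x["pixels"],None));break
p0=ray(cs["scene"],[[190,150]],25)[0]
if vs: print("blue",fitbox(vs,[p0[0],p0[1],0]))
s=manip.read_state();c=manip.camera("wrist");save(c,"w0");print(T(c,s), s["eef_rot"])
E
```

```text
scene (array([706.23 ,  -1.531,   0.153]), np.float64(3.513627288624946))
side (array([706.305,   5.688,   0.162]), np.float64(3.700492893951005))
both (array([706.252,   1.532,   0.158]), np.float64(4.322325204900199))
jar 2 [ 691.569 -145.511] 0.2814020443690577
pot 2 [620.474 120.516] 0.44612311987634856
blue (array([ 448.025, -527.474,    0.826]), np.float64(0.0893587326323656))
[[  1.      0.001  -0.001 549.21 ]
 [  0.001  -0.962  -0.273  80.197]
 [ -0.001   0.273  -0.962 384.543]
 [  0.      0.      0.      1.   ]] [3.142 0.    1.571]
```

View pics/w0.png

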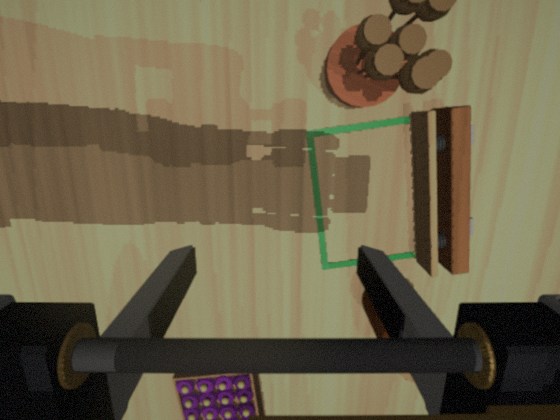

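Wrist view: the tape frame has corners at about (310,132), (325,267), (411,120) and (413,256). The pot at (362,65) is close to the frame and the tray is at (217,398). I move beside the tray's −y face now, at height.

send_rows --series '[[[0.6,-40,-6,0,-1],[0.6,-80,-12,0,-2],[0.6,-120,-18,0,-3],[0.6,-160,-24,0,-4],[0.6,-200,-31,0,-5],[0.6,-240,-37,0,-6],[0.6,-280,-43,0,-7],[0.6,-320,-49,0,-7],[0.6,-360,-55,0,-7],[0.6,-400,-61,0,-7]]]'

```text
clock: 2.55
eef_pos: [488.5, -401.6, 180.8]
eef_rot: [3.142, 0.0, 1.693]
wrist_force: [0.2, 0.3, 0.5]
finger_gap: 56.4
```

Run:
```python
from stop import *
np.set_printoptions(precision=3,suppress=True)
s=manip.read_state();c=manip.camera("wrist");save(c,"w1");print(s["eef_pos"],s["eef_rot"],s["finger_gap"],s["joints"],s["clock"])
s0=dict(eef_pos=np.array([549.7,0,180.3]),eef_rot=[np.pi,0,np.pi/2])
img=cv2.imread("pics/w0.png")[:,:,::-1]
h=cv2.cvtColor(np.ascontiguousarray(img),cv2.COLOR_RGB2HSV);g=((h[...,0]>45)&(h[...,0]<85)&(h[...,1]>110)&(h[...,2]>50));g[:,:300]=0;g[:,425:]=0;g[:100]=0;g[275:]=0
ys,xs=np.nonzero(g);w=ray(c,np.c_[xs,ys],0,s0)[:,:2];print(len(w));p,e=fitstop(w);print("stop",p,e)
a=p[2]
for n,px in(("pot rim top-view", [[328,65],[362,106]]),): 
  for z in(0,78): print(n,z,ray(c,px,z,s0))
for n,px in(("face top ends z50",[[433,110],[433,274]]),): print(n,ray(c,px,50,s0))
m=[x for x in manip.silhouettes("purple_tray",c)];print([(x["rect"],x["conf"]) for x in m])
for x in m[:2]: print(fitbox([(c,x["pixels"],s)],[477,-296,.12]))
```

```text
[ 488.494 -401.641  180.838] [3.142 0.    1.693] 56.392481619786146 [-0.746  0.486  1.264  0.     1.391 -0.868] 2.55
1258
stop [704.565   0.201   0.149] 3.4452073327353374
pot rim top-view 0 [[604.114 135.483   0.   ]
 [643.333  93.648   0.   ]]
pot rim top-view 78 [[592.921 124.272  78.   ]
 [624.173  90.935  78.   ]]
face top ends z50 [[699.961  88.563  50.   ]
 [722.249 -84.755  50.   ]]
[([227.5, 8.3, 105.6, 155.7], 0.8), ([152.2, 216.6, 150.6, 122.1], 0.59)]
(array([ 476.718, -296.316,    0.122]), np.float64(0.04591696453120708))
(array([ 477.  , -296.  ,   -0.48]), np.float64(1.0))
```

View pics/w1.png

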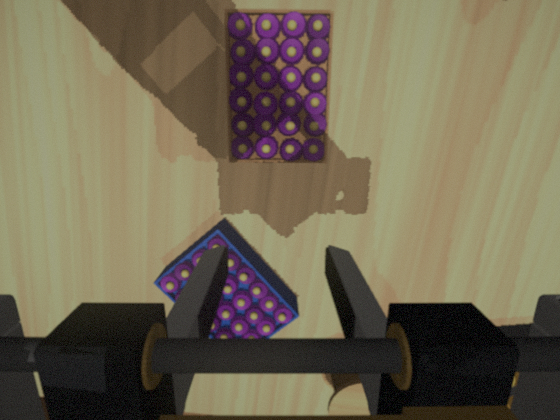

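send_rows --series '[[[0.6,0,0,35,0],[0.6,0,0,70,0],[0.6,0,0,105,0],[0.6,0,0,135,0],[0.6,0,0,152,0],[0.6,0,0,162,0],[0.6,5,0,162,0],[0.6,10,0,162,0],[0.6,15,0,162,0],[0.6,18,0,162,0]]]'

```text
clock: 3.65
eef_pos: [487.2, -381.8, 19.9]
eef_rot: [3.141, 0.001, 1.693]
wrist_force: [0.1, 0.1, 0.3]
finger_gap: 56.4
```

send_rows --series '[[[0.6,2,0,0,0],[0.6,4,0,0,0],[0.6,6,0,0,0],[0.6,8,0,0,0],[0.6,10,0,0,0],[0.6,12,0,0,0],[0.6,14,0,0,0],[0.6,16,0,0,0],[0.6,18,0,0,0],[0.6,20,0,0,0]]]'

```text
clock: 4.65
eef_pos: [484.3, -362.2, 18.9]
eef_rot: [-3.142, 0.0, 1.693]
wrist_force: [0.5, -2.2, -0.3]
finger_gap: 56.4
```

send_rows --series '[[[0.6,3,0,0,0],[0.6,6,0,0,0],[0.6,10,0,0,0],[0.6,14,0,0,0],[0.6,18,0,0,0],[0.6,22,0,0,0],[0.6,26,0,0,0],[0.6,30,0,0,0],[0.6,34,0,0,0],[0.6,38,0,0,0]]]'

```text
clock: 5.65
eef_pos: [479.7, -324.2, 18.8]
eef_rot: [-3.142, -0.0, 1.693]
wrist_force: [1.7, -2.3, 0.8]
finger_gap: 56.3
```

send_rows --series '[[[0.6,4,0,0,0],[0.6,8,0,0,0],[0.6,12,0,0,0],[0.6,16,0,0,0],[0.6,20,0,0,0],[0.6,25,0,0,0],[0.6,30,0,0,0],[0.6,35,0,0,0],[0.6,40,0,0,0],[0.6,45,0,0,0]]]'

```text
clock: 6.65
eef_pos: [474.2, -279.5, 18.9]
eef_rot: [-3.142, -0.0, 1.693]
wrist_force: [0.6, -3.3, 0.8]
finger_gap: 56.4
```

send_rows --series '[[[0.6,5,0,0,0],[0.6,10,0,0,0],[0.6,15,0,0,0],[0.6,20,0,0,0],[0.6,25,0,0,0],[0.6,30,0,0,0],[0.6,35,0,0,0],[0.6,40,0,0,0],[0.6,45,0,0,0],[0.6,50,0,0,0]]]'

```text
clock: 7.65
eef_pos: [468.1, -229.9, 18.9]
eef_rot: [-3.142, 0.0, 1.693]
wrist_force: [-0.8, -1.6, 0.3]
finger_gap: 56.4
```

send_rows --series '[[[0.6,5,0,0,0],[0.6,10,0,0,0],[0.6,15,0,0,0],[0.6,20,0,0,0],[0.6,25,0,0,0],[0.6,30,0,0,0],[0.6,35,0,0,0],[0.6,40,0,0,0],[0.6,45,0,0,0],[0.6,50,0,0,0]]]'

```text
clock: 8.65
eef_pos: [462.0, -180.2, 18.8]
eef_rot: [-3.142, -0.0, 1.693]
wrist_force: [0.2, -2.2, 0.9]
finger_gap: 56.4
```

send_rows --series '[[[0.6,5,0,0,0],[0.6,10,0,0,0],[0.6,15,0,0,0],[0.6,20,0,0,0],[0.6,25,0,0,0],[0.6,30,0,0,0],[0.6,35,0,0,0],[0.6,40,0,0,0],[0.6,44,0,0,0],[0.6,46,0,0,0]]]'

```text
clock: 9.65
eef_pos: [456.4, -134.6, 18.8]
eef_rot: [-3.142, -0.0, 1.693]
wrist_force: [0.4, -2.1, -0.8]
finger_gap: 56.4
```

```bash
cat > look.py <<'E'
from stop import *
import sys
S=np.array([704.6,.2,.147])
np.set_printoptions(precision=3,suppress=True)
def rel(p):
    c,s=np.cos(S[2]),np.sin(S[2]);d=np.array(p[:2])-S[:2]
    return np.array([c*d[0]+s*d[1],-s*d[0]+c*d[1],p[2]-S[2]])
def tray(g,cams=("scene","side","wrist")):
    for n in cams:
        s=manip.read_state();c=manip.camera(n)
        u,v=proj(c,[[g[0],g[1],50]],s)[0].round().astype(int)
        for x in manip.silhouettes("purple_tray",c):
            if x["pixels"][max(v-6,0):v+7,max(u-6,0):u+7].any():
                p,e=fitbox([(c,x["pixels"],s)],g);print(n,p,"err",round(e,3),"rel stop",rel(p));break
        else: print(n,"none",u,v)
        if len(sys.argv)>4 and sys.argv[4]==n: save(c,sys.argv[5])
    print(s["clock"],s["eef_pos"],s["eef_rot"])
if __name__=="__main__": tray([float(a) for a in sys.argv[1:4]])
E
python3 look.py 447 -57 .122
```

```text
scene [446.897 -57.259   0.128] err 0.052 rel stop [-263.339  -19.093   -0.019]
side [445.308 -56.777   0.114] err 0.309 rel stop [-264.841  -18.384   -0.033]
wrist [446.268 -53.602   0.118] err 0.025 rel stop [-263.426  -15.384   -0.029]
9.85 [ 456.407 -134.878   18.809] [-3.141 -0.     1.693]
```

send_rows --series '[[[0.6,4,0,0,0],[0.6,9,0,0,0],[0.6,14,0,0,0],[0.6,17,0,0,0],[0.6,18,0,0,0],[0.6,10,0,0,0],[0.6,-5,0,0,0],[0.6,-10,0,-20,0],[0.6,-10,0,-50,0],[0.6,-10,0,-80,0]]]'

```text
clock: 10.95
eef_pos: [457.4, -146.1, 99.7]
eef_rot: [-3.141, -0.001, 1.692]
wrist_force: [1.0, -0.5, -0.3]
finger_gap: 56.5
```

send_rows --series '[[[1,10,-8,0,8],[1,20,-16,0,16],[1,30,-25,0,24],[1,40,-33,0,32],[1,50,-41,0,40],[1,60,-50,0,48],[1,70,-58,0,56],[1,80,-66,0,64],[1,90,-75,0,72],[1,99,-83,0,80]]]'

```text
clock: 11.95
eef_pos: [363.0, -57.3, 99.0]
eef_rot: [-3.142, -0.0, 0.29]
wrist_force: [-0.5, -0.4, 0.4]
finger_gap: 93.9
```

send_rows --series '[[[1,0,0,0,5],[1,0,0,0,9],[1,0,0,0,9]]]'

```text
clock: 12.25
eef_pos: [363.5, -57.5, 99.0]
eef_rot: [3.142, -0.0, 0.138]
wrist_force: [-0.5, -0.4, -0.8]
finger_gap: 94.1
```

```bash
python3 look.py 444.5 -39 .122 wrist w2
```

```text
scene [447.756 -40.263   0.149] err 0.052 rel stop [-260.001   -2.407    0.002]
side [443.582 -36.448   0.14 ] err 0.049 rel stop [-263.571    1.979   -0.007]
wrist [443.792 -37.117   0.121] err 0.037 rel stop [-263.461    1.286   -0.026]
12.45 [363.314 -57.114  98.853] [-3.142  0.     0.141]
```

View pics/w2.png

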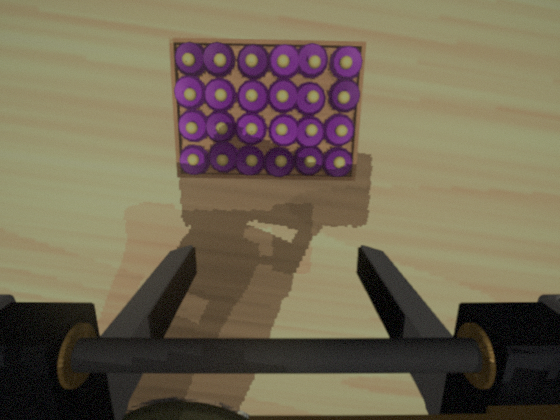

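send_rows --series '[[[1,0,0,25,-0.5],[1,0,0,50,-0.5],[1,0,0,70,-0.5],[1,0,0,80,-0.5],[1,4,0,80,-0.5],[1,8,0,80,-0.5],[1,12,0,80,-0.5],[1,15,0,80,-0.5],[1,17,0,80,-0.5],[1,19,0,80,-0.5]]]'

```text
clock: 13.55
eef_pos: [382.3, -54.1, 19.1]
eef_rot: [3.141, -0.0, 0.148]
wrist_force: [-0.6, 0.4, -0.3]
finger_gap: 93.9
```

send_rows --series '[[[1,2,0,0,0],[1,4,0,0,0],[1,6,0,0,0],[1,8,0,0,0],[1,10,0,0,0],[1,13,0,0,0],[1,16,0,0,0],[1,19,0,0,0],[1,23,0,0,0],[1,27,0,0,0]]]'

```text
clock: 14.55
eef_pos: [409.1, -50.1, 18.8]
eef_rot: [-3.142, -0.0, 0.148]
wrist_force: [-2.9, -0.5, -1.0]
finger_gap: 94.1
```

send_rows --series '[[[1,4,0,0,0],[1,8,0,0,0],[1,12,0,0,0],[1,17,0,0,0],[1,22,0,0,0],[1,27,0,0,0],[1,32,0,0,0],[1,37,0,0,0],[1,41,0,0,0],[1,45,0,0,0]]]'

```text
clock: 15.55
eef_pos: [453.6, -43.4, 18.8]
eef_rot: [-3.142, 0.0, 0.148]
wrist_force: [-2.4, 0.3, -0.3]
finger_gap: 93.9
```

```bash
python3 look.py 508 -28 .147 wrist w3
```

```text
scene [512.518 -28.871   0.154] err 0.038 rel stop [-194.268   -0.623    0.007]
side [516.845 -25.85    0.026] err 0.167 rel stop [-189.546    1.732   -0.121]
wrist [510.563 -26.851   0.151] err 0.037 rel stop [-195.906    1.662    0.004]
15.75 [453.53  -43.485  18.927] [ 3.141 -0.001  0.148]
```

send_rows --series '[[[1,4,0,0,0],[1,8,0,0,0],[1,13,0,0,0],[1,18,0,0,0],[1,23,0,0,0],[1,28,0,0,0],[1,33,0,0,0],[1,38,0,0,0],[1,43,0,0,0],[1,48,0,0,0]]]'

```text
clock: 16.85
eef_pos: [501.1, -36.3, 18.8]
eef_rot: [-3.142, -0.0, 0.148]
wrist_force: [-3.2, -1.4, 0.1]
finger_gap: 94.2
```

send_rows --series '[[[1,4,0,0,0],[1,8,0,0,0],[1,12,0,0,0],[1,16,0,0,0],[1,20,0,0,0],[1,24,0,0,0],[1,28,0,0,0],[1,32,0,0,0],[1,35,0,0,0],[1,37,0,0,0]]]'

```text
clock: 17.85
eef_pos: [537.6, -30.9, 18.8]
eef_rot: [-3.142, 0.0, 0.148]
wrist_force: [-2.1, 0.7, 0.1]
finger_gap: 94.2
```

```bash
python3 look.py 594 -16 .147 wrist w4
python3 - <<'E'
from h import *
a=cv2.imread("pics/w4.png");c=manip.camera("scene")["img"][:,:,::-1][195:300,215:365]
cv2.imwrite("pics/w4b.png",np.hstack([cv2.resize(a,(400,300)),cv2.resize(c,(400,300))]))
E
```

```text
scene [595.325 -15.103   0.168] err 0.071 rel stop [-110.338    0.868    0.021]
side [600.159 -12.039   0.012] err 0.188 rel stop [-105.107    3.19    -0.135]
wrist [593.192 -13.464   0.148] err 0.042 rel stop [-112.208    2.801    0.001]
18.05 [537.433 -30.912  18.908] [ 3.142 -0.     0.148]
```

View pics/w4b.png

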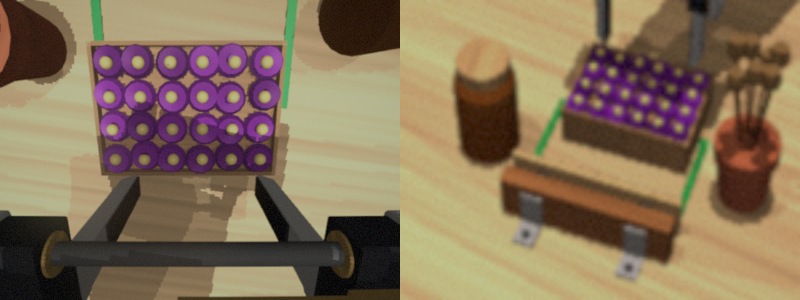

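The tray sits square and nearly centred between the side tapes (left image, tapes at x≈97 and 290). I check the centring numerically from the tapes.

Run:
```python
from look import *
s=manip.read_state();c=manip.camera("wrist")
h=cv2.cvtColor(c["img"],cv2.COLOR_RGB2HSV);g=((h[...,0]>45)&(h[...,0]<85)&(h[...,1]>110)&(h[...,2]>50))
ys,xs=np.nonzero(g)
w=ray(c,np.c_[xs,ys],0,s)
q=np.array([rel([*p[:2],0]) for p in w])
for sg in(-1,1):
    k=q[abs(q[:,1]-sg*78)<20]
    print(len(k),k[:,0].min(),k[:,0].max(),"mean y",k[:,1].mean(),np.ptp(k[:,1]),"slope",np.polyfit(k[:,0],k[:,1],1))
```

```text
1250 -111.26460134590648 -23.01808388397223 mean y -84.89165508722056 7.149675526337035 slope [  0.023 -83.557]
677 -53.604324986956 -23.29300703827851 mean y 80.03061137469015 7.492462446990345 slope [-0.006 79.809]
```

send_rows --series '[[[1,4,0.3,0,0],[1,9,0.6,0,0],[1,14,1,0,0],[1,19,1.3,0,0],[1,24,1.6,0,0],[1,29,2,0,0],[1,34,2.3,0,0],[1,39,2.6,0,0],[1,43,3,0,0],[1,46,3,0,0]]]'

```text
clock: 19.25
eef_pos: [583.6, -27.1, 18.8]
eef_rot: [3.142, -0.0, 0.148]
wrist_force: [-2.4, -1.3, 0.2]
finger_gap: 94.3
```

send_rows --series '[[[1,2,0,0,0],[1,4,0,0,0],[1,6,0,0,0],[1,7,0,0,0],[1,8,0,0,0],[1,9,0,0,0],[1,10,0,0,0],[1,11,0,0,0],[1,12,0,0,0],[1,13,0,0,0]]]'

```text
clock: 20.25
eef_pos: [596.2, -25.1, 18.8]
eef_rot: [-3.142, 0.0, 0.148]
wrist_force: [-2.2, -0.5, 0.7]
finger_gap: 94.2
```

```bash
python3 look.py 653 -8 .147
```

```text
scene [637.706 -11.682   0.197] err 0.239 rel stop [-67.913  -1.955   0.05 ]
side [651.914  -6.494  -0.084] err 0.387 rel stop [-53.098   1.095  -0.231]
wrist [652.079  -7.913   0.15 ] err 0.041 rel stop [-53.143  -0.333   0.003]
20.45 [596.168 -25.163  18.835] [ 3.142 -0.     0.148]
```

send_rows --series '[[[1,0.5,0,0,0],[1,1,0,0,0],[1,1.5,0,0,0],[1,2,0,0,0],[1,2.5,0,0,0],[1,3,0,0,0],[1,3.5,0,0,0],[1,4,0,0,0]]]'

```text
clock: 21.35
eef_pos: [600.1, -24.6, 18.8]
eef_rot: [-3.142, 0.0, 0.148]
wrist_force: [-1.9, -0.6, 1.2]
finger_gap: 94.2
```

send_rows --series '[[[1,0.4,0,0,0],[1,0.8,0,0,0],[1,1.2,0,0,0],[1,1.6,0,0,0],[1,2,0,0,0]]]'

```text
clock: 21.85
eef_pos: [602.1, -24.3, 18.9]
eef_rot: [3.142, -0.0, 0.148]
wrist_force: [-2.4, -0.3, -0.6]
finger_gap: 93.7
```

send_rows --series '[[[1,0.4,0,0,0],[1,0.8,0,0,0],[1,1.2,0,0,0],[1,1.6,0,0,0],[1,2,0,0,0]]]'

```text
clock: 22.35
eef_pos: [604.0, -24.0, 18.8]
eef_rot: [-3.142, 0.0, 0.148]
wrist_force: [-3.7, -0.6, 1.1]
finger_gap: 93.9
```

send_rows --series '[[[1,0.4,0,0,0],[1,0.8,0,0,0],[1,1.2,0,0,0],[1,1.6,0,0,0],[1,2,0,0,0]]]'

```text
clock: 22.85
eef_pos: [606.5, -23.7, 19.2]
eef_rot: [3.141, -0.001, 0.148]
wrist_force: [-2.7, 0.5, 3.5]
finger_gap: 94.0
```

```bash
python3 look.py 661 -6 .147 wrist w5
python3 - <<'E'
from h import *
print([manip.read_state()[k].round(2) for k in("wrist_force","moment")])
a=cv2.imread("pics/w5.png");c=manip.camera("scene")["img"][:,:,::-1][195:300,215:365]
d=manip.camera("side")["img"][:,:,::-1][140:245,240:390]
print([manip.read_state()[k].round(2) for k in("wrist_force","moment")])
cv2.imwrite("pics/w5b.png",np.vstack([np.hstack([cv2.resize(a,(400,300)),cv2.resize(c,(400,300))]),np.hstack([cv2.resize(d,(400,300)),cv2.resize(a[0:150,80:320],(400,300))])]))
E
```

```text
scene [635.596 -13.926   0.251] err 0.306 rel stop [-70.329  -3.867   0.104]
side [659.005  -5.238  -0.006] err 0.445 rel stop [-45.9     1.299  -0.153]
wrist [660.872  -6.189   0.151] err 0.042 rel stop [-44.192   0.084   0.004]
23.05 [606.628 -23.729  19.361] [ 3.141 -0.002  0.148]
[array([ 0.85, -0.26,  3.87]), array([ 0.04, -0.03, -0.07])]
[array([ 0.89, -0.68,  4.63]), array([ 0.01, -0.02, -0.02])]
```

View pics/w5b.png

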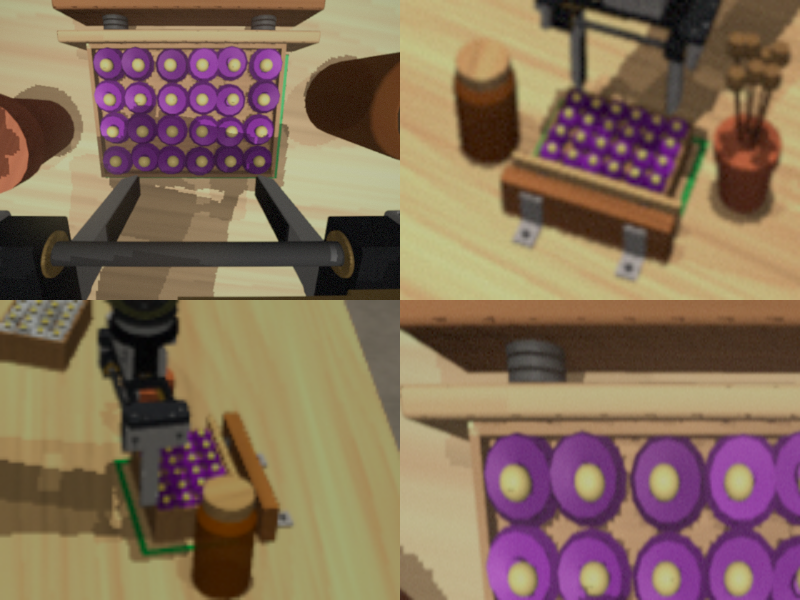

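The front board now sits tight against the tray and the tray is square. The jar and pot are unchanged from the previous picture. I measure the tray at x≈−44 mm and y≈0 to 2 mm in the stop frame, within limits. An upward wrist force of about 4 N has appeared, so I back straight off gently.

send_rows --series '[[[1,-1,0,0,0],[1,-2,0,0,0],[1,-4,0,0,0],[1,-7,0,0,0],[1,-12,0,0,0],[1,-18,0,0,0],[1,-25,0,0,0],[1,-32,0,0,0],[1,-40,0,0,0],[1,-40,0,0,0]]]'

```text
clock: 24.25
eef_pos: [565.6, -29.8, 18.9]
eef_rot: [-3.142, 0.0, 0.148]
wrist_force: [0.0, -0.3, 0.7]
finger_gap: 94.1
```

```bash
python3 look.py 660 -6 .147 wrist w6; python3 -c "
from h import *
s=manip.read_state();print(s['wrist_force'],s['eef_pos'])"
```

```text
scene [638.553 -12.896   0.199] err 0.287 rel stop [-67.252  -3.281   0.052]
side none 308 198
wrist [662.14   -6.379   0.14 ] err 0.025 rel stop [-42.966  -0.288  -0.007]
24.45 [566.649 -29.611  18.916] [ 3.142 -0.     0.148]
[ 0.48804759  1.26066676 -0.05840823] [566.60754527 -29.5925393   18.80620893]
```

send_rows --series '[[[1,-20,0,0,0],[1,-30,0,-20,0],[1,-40,0,-50,0],[1,-50,0,-80,0],[1,-60,0,-110,0],[1,-70,0,-140,0],[1,-80,0,-170,0],[1,-80,0,-200,0],[1,-80,0,-220,0],[1,-80,0,-220,0]]]'

```text
clock: 25.55
eef_pos: [488.3, -41.6, 241.4]
eef_rot: [3.14, -0.004, 0.148]
wrist_force: [-0.0, 0.4, -0.3]
finger_gap: 93.9
```

```bash
python3 look.py 660 -6 .147 wrist w7
python3 - <<'E'
from look import *
s=manip.read_state();c=manip.camera("wrist")
h=cv2.cvtColor(c["img"],cv2.COLOR_RGB2HSV);g=((h[...,0]>45)&(h[...,0]<85)&(h[...,1]>110)&(h[...,2]>50))
ys,xs=np.nonzero(g);w=ray(c,np.c_[xs,ys],0,s)[:,:2];q=np.array([rel([*p,0]) for p in w]);k=(abs(q[:,1])<95)&(q[:,0]>-125)&(q[:,0]<5)
print(k.sum(),fitstop(w[k]))
q=q[k];f=q[(abs(q[:,1])<60)];print("front x",f[:,0].min(),f[:,0].max());l=q[(q[:,1]>70)];r=q[q[:,1]<-70]
for z in(l,r): print(len(z),np.percentile(z[:,1],[2,50,98]) if len(z) else 0)
S3=lambda x,y,z:[S[0]+x*np.cos(S[2])-y*np.sin(S[2]),S[1]+x*np.sin(S[2])+y*np.cos(S[2]),z]
print("face top edge at rest px",proj(c,[S3(0,-85,50),S3(0,85,50)],s))
for t in("pot","jar"):
    for x in manip.find_in(t,c)[:1]: print(t,x)
save(c,"w8")
cv2.imwrite("pics/w8b.png",np.hstack([cv2.resize(c["img"][:,:,::-1][0:300,80:480],(800,600))]))
E
```

```text
scene [640.883 -12.795   0.24 ] err 0.275 rel stop [-64.933  -3.522   0.093]
side [656.394  -1.599   0.01 ] err 0.271 rel stop [-47.95    5.281  -0.137]
wrist [662.641  -6.316   0.158] err 0.025 rel stop [-42.461  -0.3     0.011]
25.75 [486.912 -41.314 237.416] [-3.141  0.002  0.148]
1358 (array([705.055,  -2.873,   0.142]), np.float64(3.6750801326596796))
front x -110.42762488271117 -105.5053799923547
346 [72.145 80.786 83.029]
466 [-86.855 -83.801 -72.729]
face top edge at rest px [[351.537 -26.096]
 [185.466 -26.309]]
pot {'rect': [15.6, 0.0, 162.1, 73.9], 'conf': 0.86}
jar {'rect': [359.0, 2.9, 97.3, 53.2], 'conf': 0.79}
```

View pics/w8b.png

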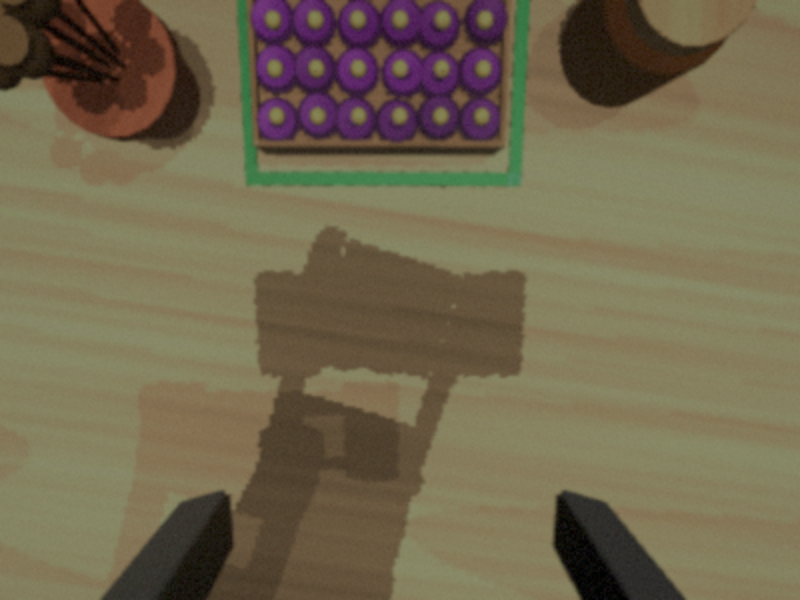

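Run:
```python
from look import *
s=dict(eef_pos=np.array([566.6,-29.6,18.9]),eef_rot=[np.pi,0,.148]);c=manip.camera("wrist")
im=cv2.imread("pics/w6.png")
P=lambda x,y,z:[S[0]+x*np.cos(S[2])-y*np.sin(S[2]),S[1]+x*np.sin(S[2])+y*np.cos(S[2]),z]
for x,z in((0,0),(0,50),(-8,50),(8,50)): print(x,z,proj(c,[P(x,-85,z),P(x,0,z),P(x,85,z)],s).round(0).tolist())
sc=manip.camera("scene")["img"][:,:,::-1][195:300,215:365]
cv2.imwrite("pics/w6b.png",np.hstack([cv2.resize(im[0:200,100:460],(480,267),interpolation=2),cv2.resize(sc,(300,267),interpolation=2)]))
```

```text
0 0 [[405.0, 11.0], [262.0, 10.0], [120.0, 11.0]]
0 50 [[445.0, -22.0], [258.0, -24.0], [71.0, -22.0]]
-8 50 [[443.0, -3.0], [258.0, -4.0], [74.0, -3.0]]
8 50 [[447.0, -43.0], [258.0, -44.0], [69.0, -43.0]]
```

View pics/w6b.png

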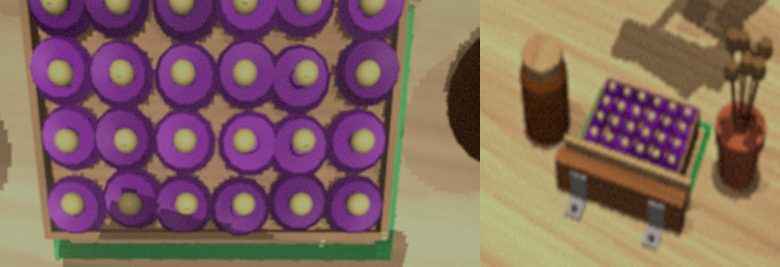

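The face is out of view here. I move forward, well above the stems, for a straight-down look at the tray-to-face joint.

send_rows --series '[[[1,12,0,0,0],[1,24,0,0,0],[1,36,0,0,0],[1,48,0,0,0],[1,60,0,0,0],[1,72,0,0,0],[1,84,0,0,0],[1,90,0,0,0],[1,90,0,0,0]]]'

```text
clock: 27.0
eef_pos: [576.5, -28.0, 238.4]
eef_rot: [-3.141, 0.001, 0.149]
wrist_force: [0.0, -0.7, -0.3]
finger_gap: 94.0
```

Run:
```python
from look import *
s=manip.read_state();c=manip.camera("wrist");print(s["eef_pos"],s["eef_rot"])
for x in manip.silhouettes("purple_tray",c)[:1]:
    p,e=fitbox([(c,x["pixels"],s)],[660,-6,.147]);print(p,e,rel(p))
    for H in(44,52): p,e=fitbox([(c,x["pixels"],s)],[660,-6,.147],(100,140,H));print(H,p,e,rel(p))
u0=int(x["rect"][0]);v0=int(x["rect"][1]);print(x["rect"])
P=lambda x,y,z:[S[0]+x*np.cos(S[2])-y*np.sin(S[2]),S[1]+x*np.sin(S[2])+y*np.cos(S[2]),z]
im=c["img"][:,:,::-1].copy()
a=max(v0-70,0);b=max(u0-60,0);cr=cv2.resize(im[a:a+190,b:b+250],None,fx=3,fy=3,interpolation=2);print("origin",b,a)
for q in(0,5,-5):
    print(q,((proj(c,[P(q,-80,50),P(q,80,50)],s)-[b,a])*3).round().tolist())
cv2.imwrite("pics/w9.png",cr)
```

```text
[576.542 -28.05  238.397] [-3.141  0.001  0.149]
[660.679  -6.999   0.149] 0.028819201121233373 [-44.502  -0.688   0.002]
44 [661.069  -7.171   0.159] 0.01760774474321114 [-44.141  -0.916   0.012]
52 [660.921  -7.271   0.154] 0.043822302498602306 [-44.302  -0.993   0.007]
[208.3, 62.0, 124.7, 94.8]
origin 148 0
0 [[582.0, 207.0], [143.0, 206.0]]
5 [[582.0, 192.0], [142.0, 191.0]]
-5 [[581.0, 221.0], [144.0, 221.0]]
```

View pics/w9.png

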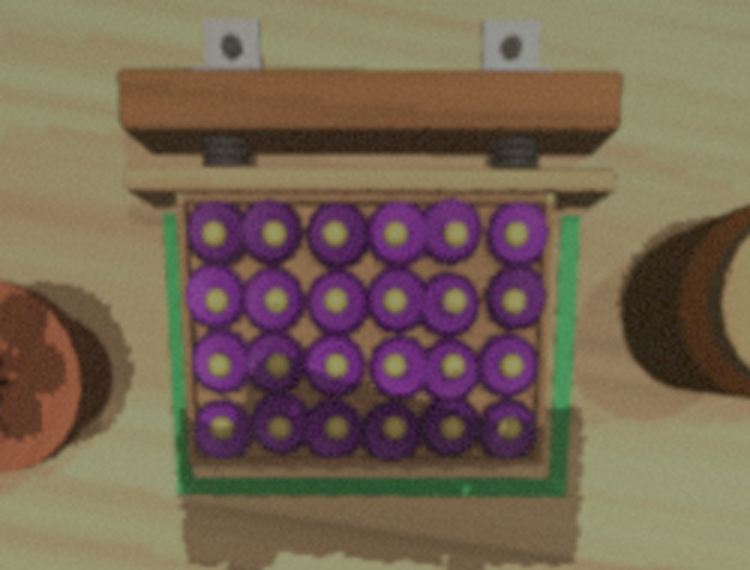

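The board rests directly on the tray along its whole width. The tray is square and centred between the tapes, and the jar and pot stand clear. The gripper is in free air, so I hand in.

```bash
python3 -c "
from cell import manip
print(manip.sign_off(), manip.read_state()['clock'])"
```

```text
the job is handed in; nothing more can be done
the job is handed in; nothing more can be done
```

I pushed the purple tray with both fingertips on one side, first sideways until it was in line with the stop, then straight in until it met the sprung face. I then backed off, lifted clear and handed the job in at about 27 s of the 67 s allowed; no verdict was reported.

**Last checks (wrist camera, from above):**
- **Position:** the tray touches the face along its whole width, at x ≈ −44 mm in the stop frame (limits −58 to −38 mm).
- **Centring:** y reads about −1 mm from the tray fit, or roughly 0 to +2 mm measured against the tapes (limit ±15 mm).
- **Squareness:** within about 0.01 rad (limit 0.1 rad).
- **Forces:** the highest wrist reading at the end of a move was about 4–5 N, well under the 15 N limit. The contact force itself was only sampled between moves.
- **Pot and jar:** they look unmoved in the pictures, though I did not re-measure their positions. The silver tray was never approached.

**Checks that failed or disagreed:**
- The face line appears about 5 mm behind my estimate of its rest position. That could be the face pressed in slightly or an error in my stop estimate of a few millimetres; either way x stays within limits.
- The scene and side cameras gave poor fits at the end, because the tray was partly hidden, so I did not use them.
- An unexplained upward force of about 4 N appeared at the last contact and disappeared when I backed off.

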